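# Put the leather-finishing supplies back in their fitted trays

## Robot

A 6-joint arm with a two-finger parallel gripper is mounted at the origin on a cart in front of the work surface, level with it; the furniture and walls round the work are solid. World frame = base frame: x ahead of the robot, y to its left, z up, the work surface at z = 0. Lengths are in m, angles in rad, forces in N, time in s.
With the tool pointing down it reaches from about 0.35 to 0.85 m from the base axis. Payload 8.1 kg.
Tool frame: the origin (TCP) lies at the centre of the arm's flange, where the gripper is bolted on; the fingertips stand 186 mm ahead of it and the grasp point (between the pads) lies 167 mm ahead of it (robot.grasp_offset is the distance from the TCP to the grasp point, in m); z points along the fingers, y is the line along which they close (so a half turn about z gives the same grasp; the last joint's range is limited). The gripper opens to 93 mm and grips with 3 to 60 N. Pads are 15 mm wide; open, the fingers measure 128 mm over their backs; the gripper's body (75 mm by 188 mm) begins 65 mm behind the grasp point.
Start: joints at [1.139, 0.13, 1.488, -0, 1.523, -0.085], TCP at [0.204, 0.564, 0.405] pointing down, gripper open.
Joint ranges: [-2.96, 2.96], [-0.89, 2.26], [0.02, 2.5], [-1.34, 4.48], [0, 2.73], [-2.66, 2.66]. Speed limits (rad/s): [2.39, 2.39, 2.79, 3.14, 3.14, 3.14].

## Interface

Orientations are given as a rotation vector (axis times angle).
In Python, from plant import robot gives the robot as it stands.
- The arm moves only by the tool drive_tool, never from a script. Its argument "moves" is one flat list of numbers, 7 for each row, row after row: the finger opening in mm, from 0 to 93, then the shift along the tool's x, y, z in mm, then the turn, a rotation vector about the tool's x, y, z in degrees. A call has 1 to 8 rows; each row shifts and turns the commanded pose from where the row before left it, along the tool's axes as they then stand; what a row does not reach is not made up. A row lasts 1/10 s, in which the tool goes at most 50 mm and 8.59 degrees, less where a joint would pass 70% of its speed; a pose out of reach is approached as far as the arm can. A call is refused whole if a number of a shift passes 50 or a number of a turn 8.59, either way. A call with a gripper value outside its range is refused whole. The fingers move at their own pace and stop on an object; "grip_force" is the grip in N (left out, the last holds). Time passes only in rows, so rows that do not move let the fingers close. It gives the time, the measured TCP pose, the force, the opening and the grip force at its end, in the units of the state.
- robot.read_state(): the state, without advancing time (a new reading comes with each control period).
- robot.read_camera(name): name is "scene" or "top" or "wrist"; returns a dict with "color" (384x512x3 uint8, red, green, blue), "depth" (384x512 float32, m along the optical axis (not along the pixel's ray), 0 where there is no reading), "mtx" (3x3 intrinsics, pixels), "dist_coeffs" ([k1, k2, p1, p2, k3] as OpenCV has them; the pictures are not rectified), "R" (3x3) and "t" (3): a world point X has camera coordinates R X + t. Camera axes: x right, y down, z forward; pixel columns grow to the right and rows downward; lengths in m; the calibration is good to about 2 mm. A picture is of the moment at which its call begins.
- robot.close_job(): hands the job in; it is judged then, once.
The state is a dict: "t": time; "q": joint angles; "dq": joint speeds; "joint_torque": joint torques, N m; "tool_pos": TCP position; "orientation": TCP orientation; "force": force on the tool from outside, world axes, zero at the start; "wrist_torque": the same for the moment, N m; "opening": finger opening in m; "gripper_force": force on a finger pad.
Only numpy, scipy, OpenCV 4.12 (cv2) and the standard library are available. Lean on these libraries where they do the work, as an engineer would, in place of code of your own. Each camera call takes 0.05 s, during which the arm holds its last target. There are 200 camera calls.

## Task

Put the blue-lidded glue pot, the wax tin, the sanding block and the eraser back, each in the wooden tray whose recess is made for its shape and size, standing or lying flat on the cork floor inside the rim (pot and tin upright) and let go. Leave the dye bottle and the pliers where they are.

Things in the scene. Friction and masses are not known exactly. Their poses are not given: they have to be found in the camera images.
- glue_pot_mid (a point): Small round glue jar with a blue lid, standing upright, 47 mm across (widest at the belly) and 70 mm tall. Point: its centre, 35 mm above its underside; z up.
- wax_tin_mid (a point): Flat round tin with a dark green lid and white lower part, 63 mm across, 21 mm tall, lying flat, lid up. Point: its centre, 10.5 mm above its underside; z up.
- sanding_block_mid (a point): Brown rectangular sanding block, 35 mm (own x) by 55 mm (own y), 22 mm tall. Point: its centre, 11 mm above its underside; z up.
- eraser_mid (a point): White plastic eraser, a slim bar 18 mm (own x) by 62 mm (own y), 13 mm tall. Point: its centre, 6.5 mm above its underside; z up.
- pot_tray_floor (a point): The smaller round tray, for the glue pot. Dark wooden tray with a low rim, fixed to the desk, brown cork floor 4 mm above the desk, rim top 8 mm above the desk (the rim stands 4 mm above the floor), rim 7 mm wide. Recess 63 mm across, 77 mm outside. Point: centre of the recess floor, 4 mm above the desk. 
- tin_tray_floor (a point): The larger round tray, for the wax tin. Dark wooden tray with a low rim, fixed to the desk, brown cork floor 4 mm above the desk, rim top 8 mm above the desk (the rim stands 4 mm above the floor), rim 7 mm wide. Recess 79 mm across, 93 mm outside. Point: centre of the recess floor, 4 mm above the desk. 
- block_tray_floor (a point): The broader rectangular tray, for the sanding block (either way round). Dark wooden tray with a low rim, fixed to the desk, brown cork floor 4 mm above the desk, rim top 8 mm above the desk (the rim stands 4 mm above the floor), rim 7 mm wide. Recess 51 mm (own x) by 71 mm (own y), 65 x 85 mm outside. Point: centre of the recess floor, 4 mm above the desk. 
- eraser_tray_floor (a point): The narrower rectangular tray, for the eraser (either way round). Dark wooden tray with a low rim, fixed to the desk, brown cork floor 4 mm above the desk, rim top 8 mm above the desk (the rim stands 4 mm above the floor), rim 7 mm wide. Recess 34 mm (own x) by 78 mm (own y), 48 x 92 mm outside. Point: centre of the recess floor, 4 mm above the desk. 
- thinner_bottle_mid (a point): Bystander: tall brownish dye bottle with a white cap, loose, 59 mm across, 198 mm tall, upright. Point: its centre, 99 mm up.
- pliers_mid (a point): Bystander: red-handled pliers lying loose near the left edge of the desk, beside the wooden lidded box, 148 mm long (own x), 41 mm wide, 11 mm tall. Point: its centre, 5.5 mm up.
There are look-alikes about, which are no part of the job. Several things look just like the part that bears eraser_mid: the one meant starts farthest from the robot's base.

How it is judged:
At the end, for the whole second after the job is handed in: Glue pot, wax tin, sanding block and eraser are each within 12 mm of the centre of their own tray, flat on the cork floor (centre less than 2.5 mm above its seated height, tilt under 0.05 rad), block and eraser along their recess (within 0.4 rad, either way round), all at rest (horizontal distance between glue_pot_mid and pot_tray_floor below 0.012 m and z of glue_pot_mid in the frame of pot_tray_floor below 0.0375 m and angle between each of glue_pot_mid, wax_tin_mid, sanding_block_mid, eraser_mid's own z axis and vertical below 0.05 rad and linear speed of each of glue_pot, wax_tin, sanding_block, eraser below 0.02 m/s and horizontal distance between wax_tin_mid and tin_tray_floor below 0.012 m and z of wax_tin_mid in the frame of tin_tray_floor below 0.013 m and horizontal distance between sanding_block_mid and block_tray_floor below 0.012 m and z of sanding_block_mid in the frame of block_tray_floor below 0.0135 m and angle between the y axis of sanding_block_mid and the y axis of block_tray_floor, either way round below 0.4 rad and horizontal distance between eraser_mid and eraser_tray_floor below 0.012 m and z of eraser_mid in the frame of eraser_tray_floor below 0.009 m and angle between the y axis of eraser_mid and the y axis of eraser_tray_floor, either way round below 0.4 rad); the robot touches nothing.
It fails at once if the dye bottle is shifted by more than 30 mm or tipped over (distance of thinner_bottle_mid from where it was at the start of the episode above 0.03 m or angle between thinner_bottle_mid's own z axis and vertical above 0.3 rad).
It fails at once if the pliers are shifted by more than 30 mm (distance of pliers_mid from where it was at the start of the episode above 0.03 m).
It also fails if it takes over 90 s, if anything falls off the work surface, if the arm or the gripper's body presses on something with over 40 N, if the wrist force passes 120 N, or if a joint passes its speed limit or range.

## Working session

There is one attempt and no reset: what is moved stays moved. The work goes in short steps, Python scripts to look and compute and a tool call to move; the robot and the scene stay as the last step left them, time stands still between calls to the robot, and variables do not carry over. Pictures are saved under pics/ and viewed, at most 14 in all, crops included, and the job is handed in when it is done.

Besides the shell and the picture viewer there is one more tool, called after "Emit:" as name(argument=value, ...) on one line, values as JSON. drive_tool: Moves the arm, as the interface text tells. Its arguments: {"type":"object","properties":{"moves":{"type":"array","items":{"type":"number"}},"grip_force":{"type":"number"}},"required":["moves"]}

```bash
mkdir -p pics; cat > h.py <<'E'
import numpy as np, cv2
from plant import robot
def cloud(c):
    h,w=c["depth"].shape
    uv=np.stack(np.meshgrid(np.arange(w),np.arange(h)),-1).reshape(-1,1,2).astype(np.float32)
    n=cv2.undistortPoints(uv,c["mtx"],c["dist_coeffs"]).reshape(h,w,2)
    d=c["depth"][...,None]
    P=np.concatenate([n*d,d],-1)
    X=(P-np.array(c["t"]).ravel())@np.array(c["R"])
    X[c["depth"]==0]=np.nan
    return X
E
python3 - <<'E'
from h import *
import pickle
s=robot.read_state();print({k:np.round(v,3) for k,v in s.items()})
for n in("top","scene"):
    c=robot.read_camera(n);pickle.dump(c,open(n+".pkl","wb"))
    cv2.imwrite(f"pics/{n}0.png",cv2.resize(c["color"][...,::-1],(800,600),interpolation=cv2.INTER_CUBIC))
    print(n,np.round(-np.array(c["R"]).T@np.ravel(c["t"]),3))
E
```

```text
{'t': np.float64(0.0), 'q': array([ 1.139,  0.131,  1.489, -0.   ,  1.523, -0.085]), 'dq': array([ 0.001, -0.   ,  0.   ,  0.001, -0.   , -0.   ]), 'joint_torque': array([ 0.0000e+00, -5.5986e+01, -4.9176e+01,  7.7000e-02,  3.6000e-02,
       -0.0000e+00]), 'tool_pos': array([0.204, 0.564, 0.404]), 'orientation': array([-5.420e-01, -3.094e+00,  3.000e-03]), 'force': array([0.392, 0.456, 0.157]), 'wrist_torque': array([-0.007,  0.048,  0.003]), 'gripper_force': np.float64(0.0), 'opening': np.float64(0.093)}
top [0.398 0.039 1.055]
scene [-0.1   -0.335  0.833]
```

View pics/top0.png

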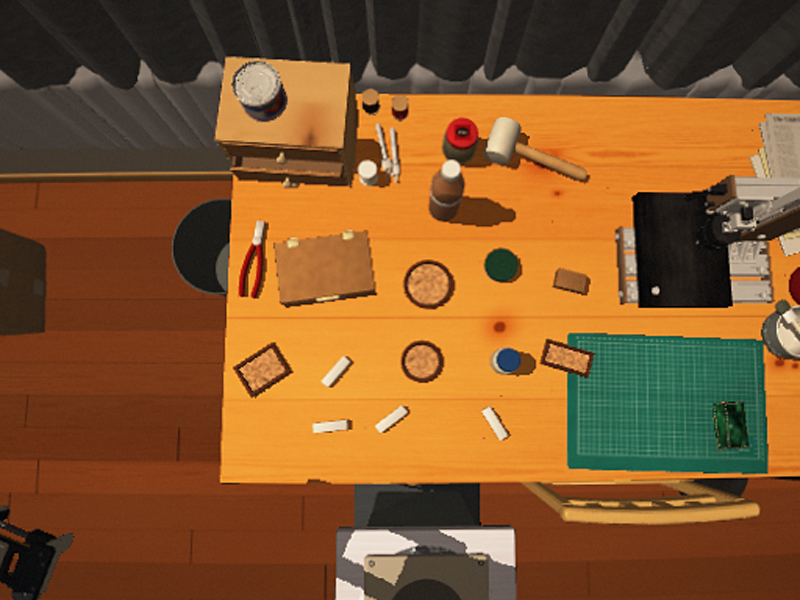

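View pics/scene0.png

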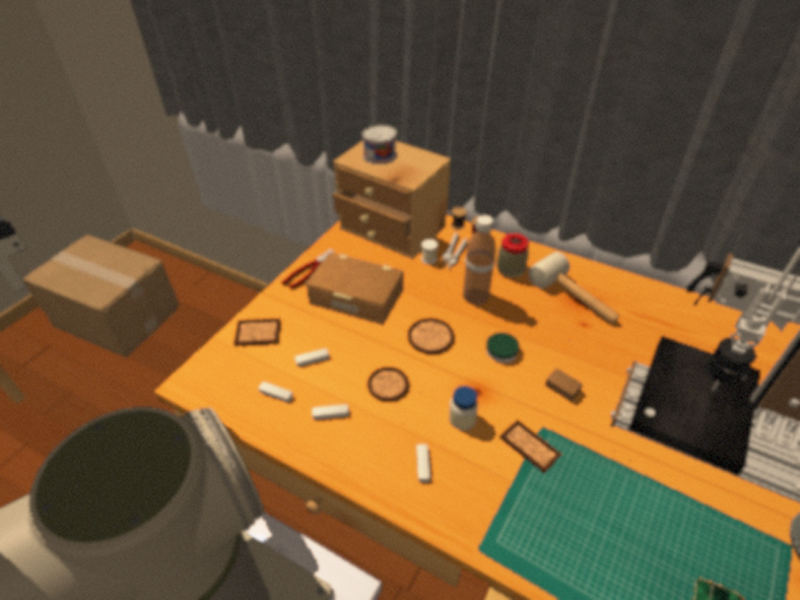

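The top view shows the tin at (502,265), block (571,281) and pot (507,361). The trays are: tin (428,284), pot (422,361), block (263,369), eraser (567,358). The four erasers are at (337,371), (332,426), (392,418) and (495,423). The bottle is at (447,190) and the pliers at (252,260).

```bash
python3 - <<'E'
from h import *
import pickle
c=pickle.load(open("top.pkl","rb"));X=cloud(c);hsv=cv2.cvtColor(c["color"],cv2.COLOR_RGB2HSV)
np.set_printoptions(precision=4,suppress=True)
def reg(name,uv,r,mask):
    u,v=np.array(uv)/1.5625
    m=np.zeros(mask.shape,np.uint8);cv2.circle(m,(int(u),int(v)),r,1,-1)
    m=(m>0)&mask&~np.isnan(X[...,2])
    n,l,st,_=cv2.connectedComponentsWithStats(m.astype(np.uint8))
    if n<2:print(name,"none");return
    k=1+np.argmax(st[1:,4]);P=X[l==k]
    (cx,cy),(a,b),ang=cv2.minAreaRect((P[:,:2]*1000).astype(np.float32))
    box=cv2.boxPoints(((cx,cy),(a,b),ang));e=box[1]-box[0];f=box[2]-box[1];L=e if np.hypot(*e)>np.hypot(*f) else f
    print(name,"c",np.round([cx,cy],1),"size",np.round([a,b],1),"long dir deg",round(np.degrees(np.arctan2(L[1],L[0]))%180,1),"z med",np.round(np.median(P[:,2])*1000,1),"n",len(P),"dist",round(np.hypot(cx,cy)), "mean",P[:,:2].mean(0)*1000)
Z=X[...,2]
for n,uv,r in[("tin",(502,265),17),("block",(571,281),16),("pot",(507,361),18)]:
    reg(n,uv,r,Z>0.008 if n!="pot" else Z>0.05)
white=(hsv[...,1]<70)&(hsv[...,2]>150)
for i,uv in enumerate([(337,371),(332,426),(392,418),(495,423)]): reg(f"er{i}",uv,17,(Z>0.006))
dark=(hsv[...,2]<110)
for n,uv,r in[("blocktray",(263,369),23),("tintray",(428,284),20),("pottray",(422,361),17),("ertray",(567,358),21)]:
    reg(n,uv,r,(Z>0.002)&(Z<.02) if 0 else dark)
    reg(n+"Z",uv,r,(Z>0.0025)&(Z<.02))
reg("bottle",(447,190),22,Z>0.03)
reg("box",(325,268),40,Z>0.02)
reg("pliers",(252,260),30,Z>0.004)
d=X[200:240,300:330,2];print(np.nanmedian(X[150:165,380//2:200,2]),np.nanmedian(X[260:290,200:240,2]))
E
```

```text
tin c [ 624.4 -144.2] size [60.3 60.9] long dir deg 178.4 z med 22.2 n 366 dist 641 mean [ 624.5217 -144.3119]
block c [ 595.2 -275. ] size [55.2 36. ] long dir deg 76.8 z med 23.7 n 253 dist 656 mean [ 593.7333 -273.5812]
pot c [ 445.9 -143.5] size [40.5 39.8] long dir deg 47.1 z med 70.4 n 205 dist 468 mean [ 445.1184 -142.7951]
er0 c [428.2 157.1] size [20.1 61.7] long dir deg 139.4 z med 14.3 n 143 dist 456 mean [429.1761 157.6413]
er1 c [331.2 167.6] size [17.2 61.8] long dir deg 95.8 z med 13.7 n 142 dist 371 mean [331.2708 166.9666]
er2 c [343.5  57.3] size [17.4 61.7] long dir deg 126.1 z med 14.0 n 142 dist 348 mean [343.5532  57.2616]
er3 c [ 334.7 -126.9] size [62.7 19.9] long dir deg 34.5 z med 14.5 n 147 dist 358 mean [ 334.616  -126.6235]
blocktray c [432.4 293.7] size [65.6 84.8] long dir deg 122.9 z med 8.0 n 256 dist 523 mean [431.32   292.8206]
blocktrayZ c [433.7 296.5] size [ 98.8 104.2] long dir deg 118.9 z med 6.0 n 733 dist 525 mean [432.2745 294.8243]
tintray c [589.  -12.5] size [90.2 88.9] long dir deg 27.6 z med 9.0 n 208 dist 589 mean [586.8737 -16.8182]
t
[... 234 characters left out ...]
48.6   1.4] size [86.8 93.2] long dir deg 93.0 z med 6.3 n 625 dist 449 mean [447.0404   2.3542]
ertray c [ 456.7 -274.9] size [104.9 101.3] long dir deg 46.8 z med 6.8 n 395 dist 533 mean [ 448.6163 -276.6236]
ertrayZ c [ 446.3 -267.9] size [106.8 120.4] long dir deg 114.2 z med 5.8 n 906 dist 521 mean [ 449.6993 -270.8557]
bottle c [771.2 -45.4] size [ 58.2 119.1] long dir deg 168.1 z med 145.1 n 653 dist 773 mean [730.966  -36.9186]
box c [614.2 176.7] size [122.9 170.9] long dir deg 97.8 z med 61.3 n 2555 dist 639 mean [610.9445 175.7915]
pliers c [612.2 248.3] size [109.2  55.6] long dir deg 8.0 z med 61.4 n 436 dist 661 mean [618.1739 244.8483]
0.06113030747474854 0.0015715657346669558
```

```bash
python3 - <<'E'
from h import *
import pickle
c=pickle.load(open("top.pkl","rb"));X=cloud(c);hsv=cv2.cvtColor(c["color"],cv2.COLOR_RGB2HSV).astype(int)
H,S,V=hsv[...,0],hsv[...,1],hsv[...,2]
Z=X[...,2]
for n,uv in[("blocktray",(263,369)),("tintray",(428,284)),("pottray",(422,361)),("ertray",(567,358))]:
    u,v=[int(q/1.5625) for q in uv]
    r0,r1,c0,c1=v-22,v+23,u-22,u+23
    # cork: flood from the centre, not dark
    m=((V>120)&((H<35)|(H>170)))[r0:r1,c0:c1].astype(np.uint8)
    k,l,st,_=cv2.connectedComponentsWithStats(m,connectivity=4)
    L=l[20:25,20:25].ravel();q=np.bincount(L[L>0]).argmax()
    f=(l==q).astype(np.uint8);f=cv2.morphologyEx(f,cv2.MORPH_CLOSE,np.ones((3,3)))
    P=X[r0:r1,c0:c1][f>0];P=P[~np.isnan(P[:,0])]
    (cx,cy),(a,b),ang=cv2.minAreaRect((P[:,:2]*1000).astype(np.float32))
    box=cv2.boxPoints(((cx,cy),(a,b),ang));e=box[1]-box[0];g=box[2]-box[1];D=e if np.hypot(*e)>np.hypot(*g) else g
    print(n,np.round([cx,cy],1),np.round([a,b],1),"dir",round(np.degrees(np.arctan2(D[1],D[0]))%180,1),"mean",np.round(P.mean(0)*1000,1),len(P))
i=(Z>0.185)&(Z<.21);P=X[i];P=P[(abs(P[:,0]-.75)<.1)&(abs(P[:,1]+.04)<.06)];print("bottle cap",P.mean(0),len(P))
i=(Z>0.02)&(Z<.2)&(abs(X[...,1]+.04)<.07)&(abs(X[...,0]-.7)<.08);print("front",np.nanmin(X[i][:,0]))
E
cat >> h.py <<'E'
from scipy.spatial.transform import Rotation as Ro
def plan(gx,gy,gz,yang=None,hold=None):
    """target grasp point in mm, tool y angle deg (mod 180). prints total tool-frame shift (in current axes) and turn about tool z"""
    s=robot.read_state();R=Ro.from_rotvec(s["orientation"]);M=R.as_matrix()
    yc=np.degrees(np.arctan2(M[1,1],M[0,1]))
    d=0 if yang is None else (yang-yc+90)%180-90
    q6=np.degrees(s["q"][5])
    # desired: down
    a=np.radians(yc+d);yv=np.array([np.cos(a),np.sin(a),0]);zv=np.array([0,0,-1.]);T=np.stack([np.cross(yv,zv),yv,zv],1)
    tgt=np.array([gx,gy,gz])/1000-zv*robot.grasp_offset
    dp=(tgt-s["tool_pos"])*1000
    rv=np.degrees((R.inv()*Ro.from_matrix(T)).as_rotvec())
    g=(s["tool_pos"]+M[:,2]*robot.grasp_offset)*1000
    print("t",round(s["t"],2),"grasp now",np.round(g,1),"yang",round(yc,1),"q6",round(q6),"open",round(s["opening"]*1000,1))
    print(" shift in CURRENT axes",np.round(M.T@dp,1)," in TARGET axes",np.round(T.T@dp,1),"turn",np.round(rv,2))
E
```

```text
blocktray [432.6 294.8] [52.2 72.5] dir 123.2 mean [432.5 294.3   5. ] 439
tintray [590.8 -10.1] [73.4 75.6] dir 179.3 mean [590.6 -10.4   5.7] 544
pottray [446.5   2.9] [60.3 57.2] dir 89.5 mean [446.8   2.8   5.8] 363
ertray [ 450.7 -266.8] [78.8 34.2] dir 72.3 mean [ 450.9 -266.8    6.2] 311
bottle cap [ 0.73803033 -0.03861041  0.1978004 ] 128
front 0.711876313880456
```

```bash
python3 - <<'E'
from h import *
plan(428.5,157.3,100,49.4)
E
```

```text
t 0.1 grasp now [203.7 563.9 236.5] yang 70.1 q6 -5 open 93.3
 shift in CURRENT axes [-349.6 -306.   136.9]  in TARGET axes [-435.3 -162.7  136.5] turn [-9.000e-02  1.000e-02  2.073e+01]
```

Emit:
drive_tool(moves=[93, 0, 0, 0, 0, 0, 6.9, 93, 0, 0, 0, 0, 0, 6.9, 93, 0, 0, 0, 0, 0, 6.9, 93, -43, -16, 0, 0, 0, 0, 93, -43, -16, 0, 0, 0, 0, 93, -43, -16, 0, 0, 0, 0, 93, -43, -16, 10, 0, 0, 0, 93, -43, -16, 10, 0, 0, 0])

```text
t: 0.9
tool_pos: [0.3156, 0.3621, 0.3844]
orientation: [1.088, 2.947, 0.001]
force: [2.1, 0.3, 0.1]
opening: 0.0931
gripper_force: 0.0
```

Emit:
drive_tool(moves=[50, -43, -16, 20, 0, 0, 0, 50, -43, -16, 20, 0, 0, 0, 50, -43, -16, 20, 0, 0, 0, 50, -43, -16, 20, 0, 0, 0, 50, -43, -16, 20, 0, 0, 0, 50, 0, 0, 16, 0, 0, 0, 50, 0, 0, 0, 0, 0, 0])

```text
t: 1.6
tool_pos: [0.4255, 0.1617, 0.2661]
orientation: [-1.092, -2.941, 0.005]
force: [-0.5, -0.5, -0.4]
opening: 0.0505
gripper_force: 0.0
```

```bash
python3 - <<'E'
from h import *
plan(428.5,157.3,24,49.4)
c=robot.read_camera("wrist");X=cloud(c);cv2.imwrite("pics/w0.png",cv2.resize(c["color"][...,::-1],(640,480)))
Z=X[...,2];hsv=cv2.cvtColor(c["color"],cv2.COLOR_RGB2HSV)
m=(Z>.006)&(Z<.025)&(np.hypot(X[...,0]-.4285,X[...,1]-.1573)<.045)
P=X[m];r=cv2.minAreaRect((P[:,:2]*1000).astype(np.float32));print(r,np.median(P[:,2]),len(P),np.nanmin(Z),np.nanmedian(Z))
E
```

```text
t 1.6 grasp now [424.7 161.5  98.8] yang 49.2 q6 -35 open 50.5
 shift in CURRENT axes [-5.3 -1.1 74.7]  in TARGET axes [-5.1 -1.4 74.8] turn [-0.24 -0.18 -0.16]
((430.70782470703125, 160.6175079345703), (16.842193603515625, 61.92829132080078), 49.041259765625) 0.011373637492212058 1333 -0.7278541183700198 -0.0010014488765862414
```

View pics/w0.png

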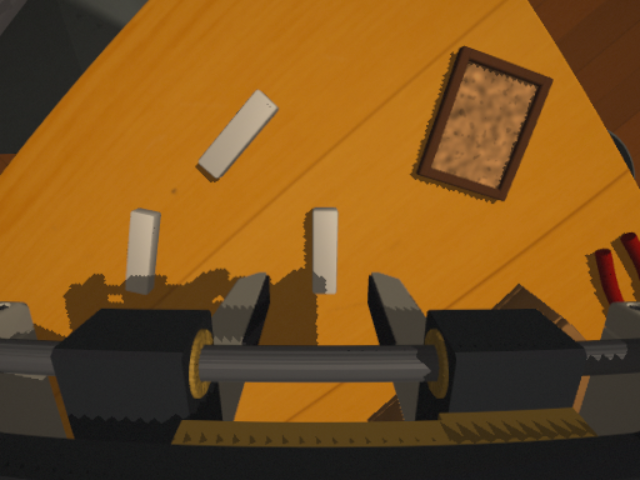

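The eraser at (325,250) lies between the open fingers with its long side square to them. I'm descending to grip it.

Emit:
drive_tool(moves=[50, -5, 1, 25, 0, 0, 0, 50, 0, 0, 30, 0, 0, 0, 50, 0, 0, 20, 0, 0, 0, 50, 0, 0, 0, 0, 0, 0, 10, 0, 0, 0, 0, 0, 0, 10, 0, 0, 0, 0, 0, 0, 10, 0, 0, 0, 0, 0, 0, 10, 0, 0, 0, 0, 0, 0], grip_force=20)

```text
t: 2.45
tool_pos: [0.4314, 0.1611, 0.195]
orientation: [1.088, 2.945, 0.002]
force: [0.1, 1.0, 0.4]
opening: 0.0223
gripper_force: 0.0
```

Emit:
drive_tool(moves=[10, 0, 0, 0, 0, 0, 0, 10, 0, 0, -40, 0, 0, 0, 10, 0, 0, -40, 0, 0, 0, 10, 0, 0, 0, 0, 0, 0])

```text
t: 2.85
tool_pos: [0.4332, 0.1614, 0.2799]
orientation: [1.086, 2.939, 0.009]
force: [0.5, 0.1, 0.5]
opening: 0.0173
gripper_force: 20.0
```

```bash
python3 - <<'E'
from h import *
plan(450.8,-266.8,105,-17.7)
E
```

```text
t 2.85 grasp now [434.8 161.8 112.6] yang 49.4 q6 -35 open 17.3
 shift in CURRENT axes [-291.8 -313.8    6.8]  in TARGET axes [-402.5  147.     7.6] turn [5.900e-01 2.000e-02 6.713e+01]
```

Emit:
drive_tool(moves=[10, 0, 0, 0, 0, 0, 8.4, 10, 0, 0, 0, 0, 0, 8.4, 10, 0, 0, 0, 0, 0, 8.4, 10, 0, 0, 0, 0, 0, 8.4, 10, 0, 0, 0, 0, 0, 8.4, 10, 0, 0, 0, 0, 0, 8.4, 10, 0, 0, 0, 0, 0, 8.4, 10, 0, 0, 0, 0, 0, 8.4])

```text
t: 3.65
tool_pos: [0.4307, 0.1607, 0.2734]
orientation: [-2.543, -1.844, 0.001]
force: [0.5, -0.4, 0.1]
opening: 0.0174
gripper_force: 20.0
```

Emit:
drive_tool(moves=[10, -45, 16.5, 0, 0, 0, 0, 10, -45, 16.5, 0, 0, 0, 0, 10, -45, 16.5, 0, 0, 0, 0, 10, -45, 16.5, 0, 0, 0, 0, 10, -45, 16.5, 0, 0, 0, 0, 10, -45, 16.5, 0, 0, 0, 0, 10, -45, 16.5, 0, 0, 0, 0, 10, -45, 16.5, 0, 0, 0, 0])

```text
t: 4.45
tool_pos: [0.4462, -0.2244, 0.2736]
orientation: [2.538, 1.851, 0.0]
force: [-0.4, 0.2, -0.4]
opening: 0.0172
gripper_force: 20.0
```

Emit:
drive_tool(moves=[10, -42, 15, 0, 0, 0, 0, 10, 0, 0, 20, 0, 0, 0, 10, 0, 0, 20, 0, 0, 0, 10, 0, 0, 0, 0, 0, 0, 10, 0, 0, 0, 0, 0, 0, 10, 0, 0, 0, 0, 0, 0])

```text
t: 5.05
tool_pos: [0.4486, -0.2669, 0.2349]
orientation: [2.536, 1.852, 0.001]
force: [-0.5, 1.5, 0.5]
opening: 0.0171
gripper_force: 20.0
```

```bash
python3 - <<'E'
from h import *
plan(450.8,-266.8,30,-17.7)
c=robot.read_camera("wrist");X=cloud(c);cv2.imwrite("pics/w1.png",cv2.resize(c["color"][...,::-1],(640,480)))
E
```

```text
t 5.05 grasp now [ 448.7 -267.    67.6] yang -17.7 q6 -19 open 17.1
 shift in CURRENT axes [ 0.8  2.1 37.6]  in TARGET axes [ 0.8  2.1 37.6] turn [ 0.08  0.03 -0.04]
```

View pics/w1.png

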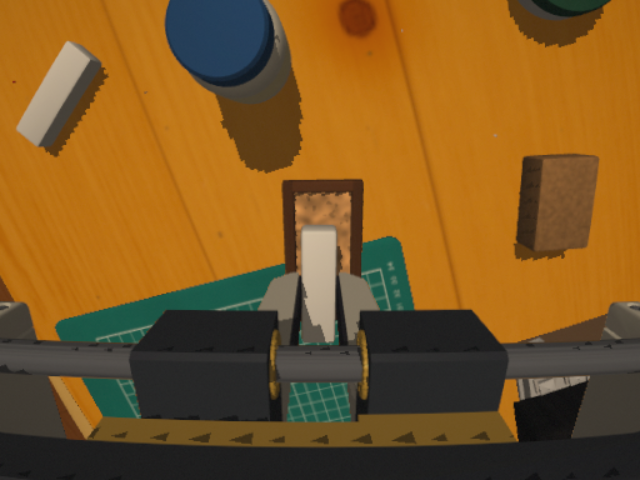

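The eraser is held square at (319,285), above the tray at (323,230). Next I'll measure its in-hand offset and the tray from here.

```bash
cat >> h.py <<'E'
def held(c,lo,hi,rad=.06):
    "held-object pixels: within rad of the grasp point, z in lo..hi (m); prints rect in tool coords (mm)"
    s=robot.read_state();M=Ro.from_rotvec(s["orientation"]).as_matrix();X=cloud(c)
    L=(X-s["tool_pos"])@M*1000; return X,L
E
python3 - <<'E'
from h import *
c=robot.read_camera("wrist");X,L=held(c,0,0);hsv=cv2.cvtColor(c["color"],cv2.COLOR_RGB2HSV)
np.set_printoptions(precision=1,suppress=True)
cv=c["color"].astype(int)
sub=np.zeros(X.shape[:2],bool);sub[182:275,238:272]=1
m=sub&(abs(L[...,1])<12)&(X[...,2]>.03)&(X[...,2]<.075)
P=L[m];print("eraser tool x",np.percentile(P[:,0],[1,50,99]),"y",np.percentile(P[:,1],[1,50,99]),"z pct",np.percentile(P[:,2],[2,25,50,75,98]))
A=np.c_[P[:,:2],np.ones(len(P))];k=abs(P[:,2]-np.median(P[:,2]))<5;print("plane",np.linalg.lstsq(A[k],P[k,2],rcond=None)[0].round(3) if 0 else np.round(np.linalg.lstsq(A[k],P[k,2],rcond=None)[0]*1000),len(P))
# tray rim/cork
V=hsv[...,2];m=(np.hypot(X[...,0]-.4508,X[...,1]+.2668)<.06)&(X[...,2]<.015)
w=m&(V<120)&(hsv[...,0]<20);P=X[w]*1000
T=L[w];print("tray dark tool x",np.percentile(T[:,0],[0.5,99.5]),"y",np.percentile(T[:,1],[.5,99.5]),len(P))
E
```

```text
eraser tool x [-28.8   4.1  31.1] y [-8.6  0.2  9.6] z pct [164.5 182.9 183.4 183.9 185.9]
plane [     3.     -1. 183468.] 2749
tray dark tool x [-11.7  56.2] y [-21.   27.6] 2123
```

```bash
python3 - <<'E'
from h import *
c=robot.read_camera("wrist");X,L=held(c,0,0);hsv=cv2.cvtColor(c["color"],cv2.COLOR_RGB2HSV)
np.set_printoptions(precision=1,suppress=True)
for r in range(140,170,2):print(r,L[r,258],X[r,258]*1000,c["color"][r,258])
E
```

```text
140 [ 51.    3.3 236.7] [ 467.7 -219.6   -1.7] [194 121  29]
142 [ 49.5   3.3 236.7] [ 467.2 -221.1   -1.7] [188 116  27]
144 [ 48.6   3.2 231.6] [ 466.9 -221.9    3.5] [67 40 22]
146 [ 47.4   3.2 229.4] [ 466.5 -223.     5.7] [84 51 30]
148 [ 45.9   3.2 229.6] [ 466.1 -224.4    5.4] [81 48 26]
150 [ 44.6   3.2 228.5] [ 465.6 -225.7    6.5] [80 47 27]
152 [ 43.1   3.2 228.9] [ 465.2 -227.1    6.1] [74 45 24]
154 [ 41.    3.3 232.7] [ 464.6 -229.1    2.3] [129  88  50]
156 [ 39.5   3.3 232.3] [ 464.2 -230.5    2.7] [95 66 40]
158 [ 37.9   3.3 232.8] [ 463.7 -232.1    2.3] [138  94  54]
160 [ 36.5   3.3 232.3] [ 463.2 -233.4    2.7] [148 101  56]
162 [ 35.    3.3 231.9] [ 462.8 -234.8    3.2] [160 109  60]
164 [ 33.6   3.3 231.4] [ 462.4 -236.2    3.6] [171 115  64]
166 [ 31.7   3.3 233.4] [ 461.8 -238.     1.7] [179 121  66]
168 [ 30.1   3.3 233.4] [ 461.3 -239.5    1.7] [188 127  69]
```

Emit:
drive_tool(moves=[10, 2, 3, 15, 0, 0, 0, 10, 0, 0, 14, 0, 0, 0, 10, 0, 0, 5, 0, 0, 0, 10, 0, 0, 0, 0, 0, 0, 10, 0, 0, 0, 0, 0, 0])

```text
t: 5.7
tool_pos: [0.4513, -0.2657, 0.1989]
orientation: [-2.537, -1.851, 0.001]
force: [0.5, 0.8, -0.1]
opening: 0.0175
gripper_force: 20.0
```

```bash
python3 - <<'E'
from h import *
plan(450.8,-266.8,30,-17.7);print(robot.read_state()["tool_pos"],robot.read_state()["force"])
E
```

```text
t 5.7 grasp now [ 451.  -265.5   31.6] yang -17.8 q6 -18 open 17.5
 shift in CURRENT axes [-1.2 -0.1  1.6]  in TARGET axes [-1.2 -0.1  1.6] turn [-0.09 -0.03 -0.07]
[ 0.45126476 -0.26565616  0.19886632] [ 0.51765527  0.84250318 -0.0833447 ]
```

Emit:
drive_tool(moves=[10, 0, 0, 1.5, 0, 0, 0, 10, 0, 0, 0, 0, 0, 0, 35, 0, 0, 0, 0, 0, 0, 35, 0, 0, 0, 0, 0, 0, 35, 0, 0, 0, 0, 0, 0, 60, 0, 0, -20, 0, 0, 0, 60, 0, 0, -40, 0, 0, 0, 60, 0, 0, -20, 0, 0, 0])

```text
t: 6.5
tool_pos: [0.4522, -0.2663, 0.2813]
orientation: [2.536, 1.85, 0.001]
force: [-0.3, -0.8, -0.1]
opening: 0.0544
gripper_force: 0.0
```

```bash
python3 - <<'E'
from h import *
plan(594.8,-274.6,90,-13.2)
c=robot.read_camera("top");X=cloud(c);Z=X[...,2]
cv2.imwrite("pics/t1.png",cv2.resize(c["color"][...,::-1][180:270,310:400],(540,540)))
E
```

```text
t 6.5 grasp now [ 452.6 -266.6  114. ] yang -17.8 q6 -18 open 54.4
 shift in CURRENT axes [ 35.7 138.3  24.4]  in TARGET axes [ 24.5 140.7  24. ] turn [ 0.16  0.06 -4.57]
```

Emit:
drive_tool(moves=[70, 0, 0, 0, 0, 0, -4.6, 70, 8, 47, 0, 0, 0, 0, 70, 8, 47, 8, 0, 0, 0, 70, 8, 46, 16, 0, 0, 0, 70, 0, 0, 0, 0, 0, 0, 70, 0, 0, 0, 0, 0, 0])

```text
t: 7.15
tool_pos: [0.5934, -0.2738, 0.2514]
orientation: [-2.457, -1.951, 0.003]
force: [-0.2, 0.3, 0.4]
opening: 0.0703
gripper_force: 0.0
```

```bash
cat >> h.py <<'E'
def rect(P):
    (cx,cy),(a,b),ang=cv2.minAreaRect((P[:,:2]*1000).astype(np.float32))
    box=cv2.boxPoints(((cx,cy),(a,b),ang));e=box[1]-box[0];f=box[2]-box[1];D=e if np.hypot(*e)>np.hypot(*f) else f
    return np.round([cx,cy,a,b,np.degrees(np.arctan2(D[1],D[0]))%180,np.median(P[:,2])*1000],1),len(P)
E
python3 - <<'E'
from h import *
plan(594.8,-274.6,27,-13.2)
c=robot.read_camera("wrist");X=cloud(c);Z=X[...,2]
print("block",rect(X[(Z>.012)&(Z<.03)&(np.hypot(X[...,0]-.5948,X[...,1]+.2746)<.042)]))
c=robot.read_camera("top");X=cloud(c);Z=X[...,2]
hs=cv2.cvtColor(c["color"],cv2.COLOR_RGB2HSV)
m=(Z<.05)&(hs[...,1]<90)&(hs[...,2]>130)&(np.hypot(X[...,0]-.4508,X[...,1]+.2668)<.05)
print("eraser",rect(X[m]))
cv2.imwrite("pics/t1.png",cv2.resize(c["color"][...,::-1][180:270,310:400],(540,540)))
E
```

```text
t 7.15 grasp now [ 592.7 -273.5   84.1] yang -13.1 q6 -16 open 70.3
 shift in CURRENT axes [-0.5  1.8 57.1]  in TARGET axes [-0.4  1.6 57.1] turn [-0.26 -0.06  0.09]
block (array([ 596.9, -274.8,   55.2,   34.5,   76. ,   20.4]), 2968)
eraser (array([ 0.,  0.,  0.,  0.,  0., nan]), 0)
  return _methods._mean(a, axis=axis, dtype=dtype,
  ret = ret.dtype.type(ret / rcount)
```

View pics/t1.png

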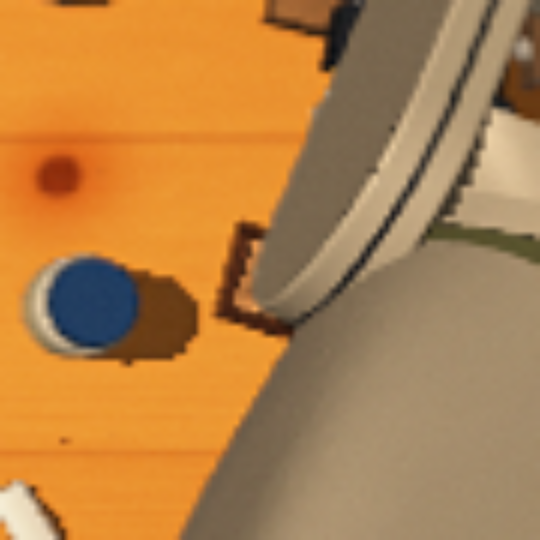

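Emit:
drive_tool(moves=[70, 0, 2.5, 30, 0, 0, 0, 70, 0, 0, 20, 0, 0, 0, 70, 0, 0, 8, 0, 0, 0, 70, 0, 0, 0, 0, 0, 0, 25, 0, 0, 0, 0, 0, 0, 25, 0, 0, 0, 0, 0, 0, 25, 0, 0, 0, 0, 0, 0, 25, 0, 0, 0, 0, 0, 0])

```text
t: 8.05
tool_pos: [0.5961, -0.2752, 0.1973]
orientation: [2.46, 1.951, 0.001]
force: [-0.0, 0.2, -0.5]
opening: 0.0425
gripper_force: 0.0
```

Emit:
drive_tool(moves=[25, 0, 0, 0, 0, 0, 0, 25, 0, 0, 0, 0, 0, 0, 25, 0, 0, -30, 0, 0, 0, 25, 0, 0, -40, 0, 0, 0, 25, 0, 0, -20, 0, 0, 0, 25, 0, 0, 0, 0, 0, 0])

```text
t: 8.65
tool_pos: [0.5972, -0.2757, 0.2911]
orientation: [2.456, 1.948, 0.004]
force: [-0.5, -0.8, -0.1]
opening: 0.0347
gripper_force: 20.0
```

```bash
python3 - <<'E'
from h import *
plan(432.5,294.6,115,33.2)
E
```

```text
t 8.65 grasp now [ 598.3 -276.3  123.8] yang -13.2 q6 -16 open 34.7
 shift in CURRENT axes [ 517.8 -290.3    5.7]  in TARGET axes [567.4 174.4   8.8] turn [  0.34   0.28 -46.36]
```

Emit:
drive_tool(moves=[25, 0, 0, 0, 0, 0, -7.7, 25, 0, 0, 0, 0, 0, -7.7, 25, 0, 0, 0, 0, 0, -7.7, 25, 0, 0, 0, 0, 0, -7.7, 25, 0, 0, 0, 0, 0, -7.7, 25, 0, 0, 0, 0, 0, -7.7, 25, 47, 14.5, 0, 0, 0, 0, 25, 47, 14.5, 0, 0, 0, 0])

```text
t: 9.45
tool_pos: [0.5679, -0.1801, 0.2837]
orientation: [-1.5, -2.757, 0.0]
force: [1.4, 0.2, -0.3]
opening: 0.0346
gripper_force: 20.0
```

Emit:
drive_tool(moves=[25, 47, 14.5, 0, 0, 0, 0, 25, 47, 14.5, 0, 0, 0, 0, 25, 47, 14.5, 0, 0, 0, 0, 25, 47, 14.5, 0, 0, 0, 0, 25, 47, 14.5, 0, 0, 0, 0, 25, 47, 14.5, 0, 0, 0, 0, 25, 47, 14.5, 0, 0, 0, 0, 25, 47, 14.5, 0, 0, 0, 0])

```text
t: 10.25
tool_pos: [0.4597, 0.1996, 0.2848]
orientation: [-1.498, -2.76, 0.002]
force: [1.6, 0.2, 0.7]
opening: 0.0348
gripper_force: 20.0
```

Emit:
drive_tool(moves=[25, 47, 14.5, 0, 0, 0, 0, 25, 47, 14.5, 10, 0, 0, 0, 25, 0, 0, 25, 0, 0, 0, 25, 0, 0, 0, 0, 0, 0, 25, 0, 0, 0, 0, 0, 0, 25, 0, 0, 0, 0, 0, 0])

```text
t: 10.85
tool_pos: [0.4349, 0.2917, 0.2518]
orientation: [1.5, 2.76, -0.0]
force: [0.7, -0.5, -0.1]
opening: 0.0352
gripper_force: 20.0
```

```bash
python3 - <<'E'
from h import *
np.set_printoptions(precision=1,suppress=True)
plan(432.5,294.6,30,33.2)
c=robot.read_camera("wrist");X,L=held(c,0,0);cv2.imwrite("pics/w2.png",cv2.resize(c["color"][...,::-1],(640,480)))
m=(abs(L[...,1])<17)&(L[...,2]>165)&(L[...,2]<195)&(abs(L[...,0])<45)
P=L[m];print("block tool",np.percentile(P[:,0],[1,50,99]),np.percentile(P[:,1],[1,50,99]),np.percentile(P[:,2],[2,50,98]))
c=robot.read_camera("top");X=cloud(c);Z=X[...,2]
hs=cv2.cvtColor(c["color"],cv2.COLOR_RGB2HSV)
m=(Z<.05)&(hs[...,1]<90)&(hs[...,2]>130)&(np.hypot(X[...,0]-.4508,X[...,1]+.2668)<.05)
print("eraser",rect(X[m]))
E
```

```text
t 10.85 grasp now [434.9 291.7  84.5] yang 32.9 q6 -5 open 35.2
 shift in CURRENT axes [ 3.7 -0.4 54.5]  in TARGET axes [ 3.7 -0.4 54.5] turn [ 0.   0.  -0.2]
block tool [-25.5   5.4  28. ] [-16.6   0.   16.6] [175.3 176.8 190.9]
eraser (array([ 455.1, -282.4,   74.6,   68.8,   45.9,   18.5]), 142)
```

View pics/w2.png

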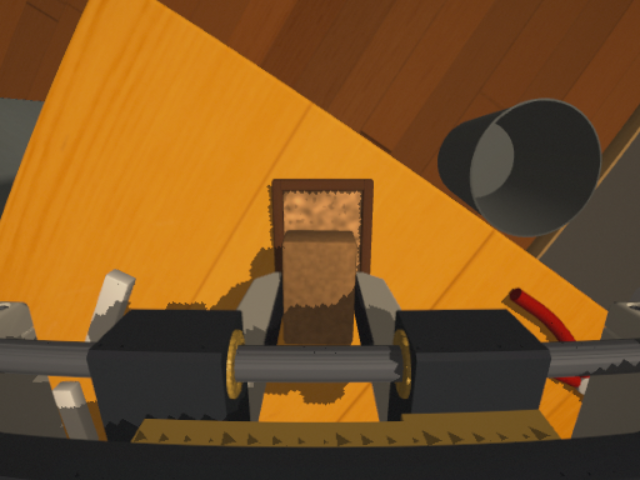

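Emit:
drive_tool(moves=[25, 3, 0, 20, 0, 0, 0, 25, 0, 0, 18, 0, 0, 0, 25, 0, 0, 8, 0, 0, 0, 25, 0, 0, 0, 0, 0, 0, 25, 0, 0, 0, 0, 0, 0, 25, 0, 0, 0, 0, 0, 0])

```text
t: 11.55
tool_pos: [0.4333, 0.2952, 0.2066]
orientation: [1.498, 2.76, 0.003]
force: [0.3, -1.1, -0.4]
opening: 0.0348
gripper_force: 20.0
```

Emit:
drive_tool(moves=[25, 0, 0, 3, 0, 0, 0, 25, 0, 0, 1.5, 0, 0, 0, 25, 0, 0, 0, 0, 0, 0, 55, 0, 0, 0, 0, 0, 0, 55, 0, 0, 0, 0, 0, 0, 55, 0, 0, 0, 0, 0, 0, 55, 0, 0, -40, 0, 0, 0, 55, 0, 0, -45, 0, 0, 0])

```text
t: 12.35
tool_pos: [0.4316, 0.2944, 0.2846]
orientation: [-1.497, -2.759, 0.007]
force: [0.7, 0.2, 1.3]
opening: 0.0546
gripper_force: 0.0
```

```bash
python3 - <<'E'
from h import *
c=robot.read_camera("wrist");X,L=held(c,0,0);Z=X[...,2]
print("block",rect(X[(Z>.014)&(Z<.04)&(np.hypot(X[...,0]-.4325,X[...,1]-.2946)<.042)]))
hs=cv2.cvtColor(c["color"],cv2.COLOR_RGB2HSV)
print("tray dark",rect(X[(Z>.001)&(Z<.012)&(hs[...,2]<110)&(hs[...,0]<20)&(np.hypot(X[...,0]-.4325,X[...,1]-.2946)<.06)]))
cv2.imwrite("pics/w3.png",cv2.resize(c["color"][...,::-1],(640,480)))
plan(624.5,-144.2,110,90)
E
```

```text
block (array([432.1, 295. ,  34.8,  55.3, 122.2,  24.4]), 2393)
tray dark (array([434.1, 296.2,  64.8,  85.2, 123. ,   6.2]), 2451)
t 12.4 grasp now [435.7 296.8 127.5] yang 33.0 q6 -4 open 55.0
 shift in CURRENT axes [-472.7  -80.9   17.1]  in TARGET axes [-190.  -440.3   17.5] turn [  0.42   0.27 -56.96]
```

View pics/w3.png

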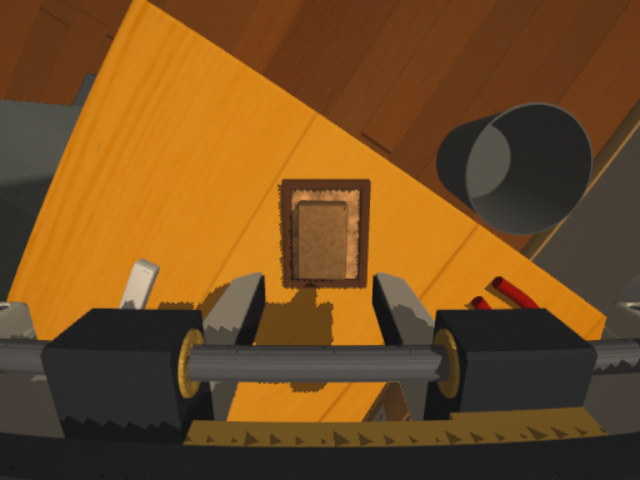

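The block is seated in its tray, with its centre at (323,242) and about 2 mm off. The tin is next.

Emit:
drive_tool(moves=[93, 0, 0, 0, 0, 0, -8.15, 93, 0, 0, 0, 0, 0, -8.15, 93, 0, 0, 0, 0, 0, -8.15, 93, 0, 0, 0, 0, 0, -8.15, 93, 0, 0, 0, 0, 0, -8.15, 93, 0, 0, 0, 0, 0, -8.15, 93, 0, 0, 0, 0, 0, -8.15, 93, -19, -44, 0, 0, 0, 0])

```text
t: 13.2
tool_pos: [0.4506, 0.254, 0.286]
orientation: [-0.019, 3.141, 0.003]
force: [1.2, -0.4, -0.7]
opening: 0.0932
gripper_force: 0.0
```

Emit:
drive_tool(moves=[93, -19, -44, 0, 0, 0, 0, 93, -19, -44, 0, 0, 0, 0, 93, -19, -44, 0, 0, 0, 0, 93, -19, -44, 0, 0, 0, 0, 93, -19, -44, 0, 0, 0, 0, 93, -19, -44, 0, 0, 0, 0, 93, -19, -44, 0, 0, 0, 0, 93, -19, -44, 0, 0, 0, 0])

```text
t: 14.0
tool_pos: [0.6048, -0.1028, 0.2859]
orientation: [-0.002, 3.141, -0.0]
force: [-0.3, 0.2, 1.3]
opening: 0.093
gripper_force: 0.0
```

Emit:
drive_tool(moves=[93, -19, -44, 0, 0, 0, 0, 93, 0, 0, 0, 0, 0, 0, 93, 0, 0, 0, 0, 0, 0])

```text
t: 14.3
tool_pos: [0.6234, -0.146, 0.2853]
orientation: [-0.001, -3.141, -0.001]
force: [0.3, 1.0, 0.0]
opening: 0.0932
gripper_force: 0.0
```

```bash
python3 - <<'E'
from h import *
plan(624.5,-144.2,27,90)
c=robot.read_camera("wrist");X,L=held(c,0,0);Z=X[...,2]
print("tin",rect(X[(Z>.012)&(Z<.03)&(np.hypot(X[...,0]-.6245,X[...,1]+.1442)<.05)]))
cv2.imwrite("pics/w4.png",cv2.resize(c["color"][...,::-1],(640,480)))
c=robot.read_camera("top");cv2.imwrite("pics/t2.png",cv2.resize(c["color"][...,::-1][180:290,250:400],(750,550)))
E
```

```text
t 14.3 grasp now [ 623.3 -145.9  118. ] yang 89.9 q6 -108 open 93.2
 shift in CURRENT axes [-1.2  1.7 91. ]  in TARGET axes [-1.1  1.8 91. ] turn [ 0.02 -0.03 -0.05]
tin (array([ 627. , -145.4,   62.8,   61.4,    1.5,   19.1]), 3560)
```

View pics/t2.png

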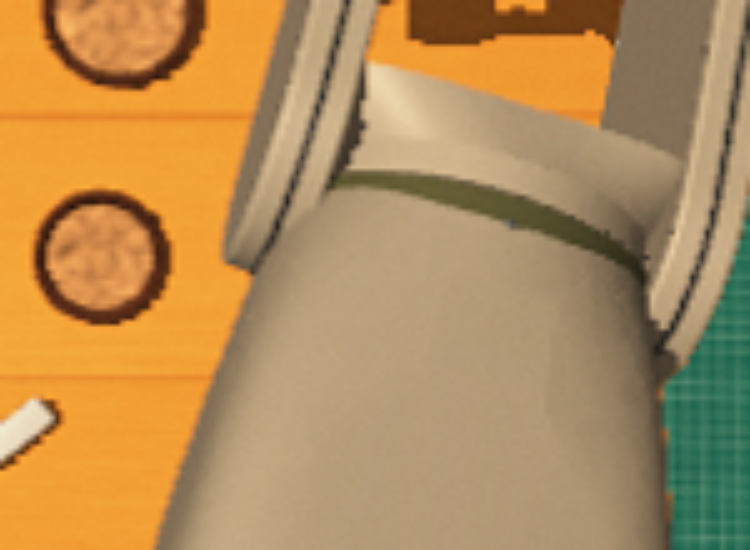

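The arm hides the eraser tray in this view, so I'll check it later. I'm descending on the tin.

Emit:
drive_tool(moves=[93, -2.5, 1, 30, 0, 0, 0, 93, 0, 0, 40, 0, 0, 0, 93, 0, 0, 18, 0, 0, 0, 93, 0, 0, 4, 0, 0, 0, 93, 0, 0, 0, 0, 0, 0, 55, 0, 0, 0, 0, 0, 0, 55, 0, 0, 0, 0, 0, 0, 55, 0, 0, 0, 0, 0, 0])

```text
t: 15.2
tool_pos: [0.6265, -0.144, 0.1956]
orientation: [-0.002, 3.139, -0.001]
force: [-1.0, 0.2, 0.6]
opening: 0.0733
gripper_force: 0.0
```

Emit:
drive_tool(moves=[55, 0, 0, 0, 0, 0, 0, 55, 0, 0, 0, 0, 0, 0, 55, 0, 0, -30, 0, 0, 0, 55, 0, 0, -30, 0, 0, 0, 55, 0, 0, 0, 0, 0, 0])

```text
t: 15.7
tool_pos: [0.6277, -0.1443, 0.2593]
orientation: [-0.002, 3.134, -0.004]
force: [1.4, 0.0, 0.1]
opening: 0.0621
gripper_force: 20.0
```

```bash
python3 - <<'E'
from h import *
plan(591,-10.3,80,90)
E
```

```text
t 15.7 grasp now [ 629.  -144.7   92. ] yang 90.1 q6 -108 open 62.1
 shift in CURRENT axes [ 36.6 134.1  11.4]  in TARGET axes [ 36.7 134.   12. ] turn [-0.14  0.44  0.07]
```

Emit:
drive_tool(moves=[55, 9, 44, 0, 0, 0, 0, 55, 13, 45, 0, 0, 0, 0, 55, 13, 45, 0, 0, 0, 0, 55, 0, 0, 0, 0, 0, 0, 55, 0, 0, 0, 0, 0, 0])

```text
t: 16.2
tool_pos: [0.5902, -0.0087, 0.2532]
orientation: [0.006, -3.141, 0.0]
force: [0.1, -0.2, 0.1]
opening: 0.0622
gripper_force: 20.0
```

```bash
python3 - <<'E'
from h import *
np.set_printoptions(precision=1,suppress=True)
plan(591,-10.3,30,90)
c=robot.read_camera("wrist");X,L=held(c,0,0);Z=X[...,2]
m=(abs(L[...,1])<33)&(L[...,2]>165)&(L[...,2]<187)&(abs(L[...,0])<45)
P=L[m];print("tin tool",np.percentile(P[:,0],[1,50,99]),np.percentile(P[:,1],[1,50,99]),np.percentile(P[:,2],[2,50,98]))
hs=cv2.cvtColor(c["color"],cv2.COLOR_RGB2HSV)
m=(Z>0)&(Z<.012)&(hs[...,2]<110)&(hs[...,0]<20)&(np.hypot(X[...,0]-.591,X[...,1]+.0103)<.055)
P=L[m];print("rim x max",np.percentile(P[:,0],99.5),"y",np.percentile(P[:,1],[.5,99.5]))
# circle fit to outer rim: per-angle max radius
x,y=P[:,0],P[:,1];from scipy.optimize import least_squares
H=cv2.convexHull(P[:,:2].astype(np.float32))[:,0];H=H[H[:,0]>8]
r=least_squares(lambda p:np.hypot(H[:,0]-p[0],H[:,1]-p[1])-46.5,[0,0],loss="soft_l1");print("tray centre tool",r.x,len(H),abs(r.fun).mean())
cv2.imwrite("pics/w5.png",cv2.resize(c["color"][...,::-1],(640,480)))
E
```

```text
t 16.2 grasp now [590.   -8.8  85.9] yang 90.2 q6 -96 open 62.2
 shift in CURRENT axes [-0.9 -1.6 55.9]  in TARGET axes [-0.8 -1.6 55.9] turn [-0.  -0.1  0.2]
tin tool [-23.7   4.1  30.4] [-31.5   0.   31.2] [171.5 175.8 180.4]
rim x max 43.698871574369335 y [-44.7  45.3]
tray centre tool [-2.5  0.5] 28 0.16808612923728208
```

View pics/w5.png

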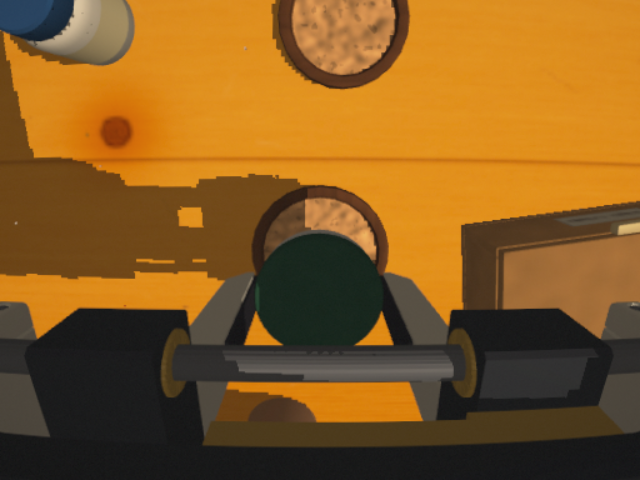

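Emit:
drive_tool(moves=[55, -1, -0.5, 25, 0, 0, 0, 55, 0, 0, 18, 0, 0, 0, 55, 0, 0, 7, 0, 0, 0, 55, 0, 0, 0, 0, 0, 0, 55, 0, 0, 0, 0, 0, 0, 55, 0, 0, 0, 0, 0, 0])

```text
t: 16.85
tool_pos: [0.5923, -0.0107, 0.2052]
orientation: [-0.002, 3.14, -0.0]
force: [0.3, 0.3, -0.1]
opening: 0.0624
gripper_force: 20.0
```

Emit:
drive_tool(moves=[55, 0, 0, 4, 0, 0, 0, 55, 0, 0, 2, 0, 0, 0, 55, 0, 0, 0, 0, 0, 0, 82, 0, 0, 0, 0, 0, 0, 82, 0, 0, 0, 0, 0, 0, 82, 0, 0, 0, 0, 0, 0, 82, 0, 0, -40, 0, 0, 0, 82, 0, 0, -45, 0, 0, 0])

```text
t: 17.65
tool_pos: [0.5902, -0.0101, 0.2811]
orientation: [0.002, -3.136, -0.001]
force: [1.3, 0.6, 0.7]
opening: 0.0818
gripper_force: 0.0
```

```bash
python3 - <<'E'
from h import *
from scipy.optimize import least_squares
c=robot.read_camera("wrist");X,L=held(c,0,0);Z=X[...,2]
print("tin",rect(X[(Z>.016)&(Z<.04)&(np.hypot(X[...,0]-.591,X[...,1]+.0103)<.045)]))
hs=cv2.cvtColor(c["color"],cv2.COLOR_RGB2HSV)
m=(Z>0)&(Z<.012)&(hs[...,2]<110)&(hs[...,0]<20)&(np.hypot(X[...,0]-.591,X[...,1]+.0103)<.055)
print("tray",rect(X[m]))
plan(445.5,-143.2,140,90)
plan(445.5,-143.2,140,45)
E
```

```text
tin (array([592.7, -11.7,  62.2,  62.4, 134.2,  23. ]), 3792)
tray (array([592.4, -12.1,  90.8,  97.5, 102.9,   6. ]), 2538)
t 17.7 grasp now [595.  -10.5 124.7] yang 90.1 q6 -96 open 81.9
 shift in CURRENT axes [ 148.2 -132.6  -16.4]  in TARGET axes [ 148.1 -132.8  -15.3] turn [-0.05  0.47  0.09]
t 17.7 grasp now [595.  -10.5 124.7] yang 90.1 q6 -96 open 81.9
 shift in CURRENT axes [ 148.2 -132.6  -16.4]  in TARGET axes [  10.8 -198.7  -15.3] turn [ 0.14  0.46 45.09]
```

The tin is seated within a millimetre of the tray centre. The pot is next.

Emit:
drive_tool(moves=[93, 0, 0, -15, 0, 0, 0, 93, 37, -33, 0, 0, 0, 0, 93, 37, -33, 0, 0, 0, 0, 93, 37, -33, 0, 0, 0, 0, 93, 37, -33, 0, 0, 0, 0, 93, 0, 0, 0, 0, 0, 0, 93, 0, 0, 0, 0, 0, 0])

```text
t: 18.4
tool_pos: [0.443, -0.143, 0.2973]
orientation: [-0.002, -3.141, -0.001]
force: [-0.1, 0.9, 0.1]
opening: 0.0929
gripper_force: 0.0
```

```bash
python3 - <<'E'
from h import *
plan(445.5,-143.2,38,90)
c=robot.read_camera("wrist");X,L=held(c,0,0);Z=X[...,2]
m=(Z>.06)&(Z<.08)&(np.hypot(X[...,0]-.4455,X[...,1]+.1432)<.04)
print("pot lid",rect(X[m]))
cv2.imwrite("pics/w6.png",cv2.resize(c["color"][...,::-1],(640,480)))
E
```

```text
t 18.4 grasp now [ 442.8 -142.9  130. ] yang 89.9 q6 -114 open 92.9
 shift in CURRENT axes [-2.6 -0.2 92. ]  in TARGET axes [-2.5 -0.2 92. ] turn [ 0.04 -0.04 -0.08]
pot lid (array([ 447.6, -145.3,   39.6,   40.2,  177.9,   67.9]), 2005)
```

View pics/w6.png

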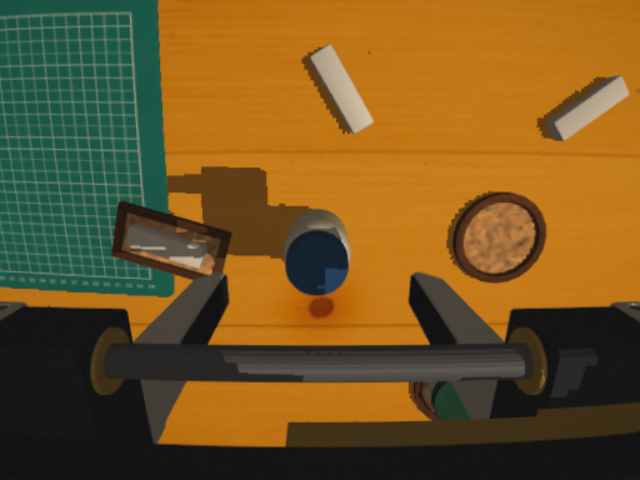

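The pot at (317,255) lies between the fingers, and the eraser sits inside its tray at (172,240). I'm gripping the pot.

Emit:
drive_tool(moves=[93, -3.5, -1.5, 20, 0, 0, 0, 93, 0, 0, 40, 0, 0, 0, 93, 0, 0, 34, 0, 0, 0, 93, 0, 0, 0, 0, 0, 0, 35, 0, 0, 0, 0, 0, 0, 35, 0, 0, 0, 0, 0, 0, 35, 0, 0, 0, 0, 0, 0, 35, 0, 0, 0, 0, 0, 0])

```text
t: 19.25
tool_pos: [0.4481, -0.1442, 0.2056]
orientation: [-0.002, 3.139, -0.002]
force: [0.0, 0.0, 0.4]
opening: 0.0656
gripper_force: 0.0
```

Emit:
drive_tool(moves=[35, 0, 0, 0, 0, 0, 0, 35, 0, 0, 0, 0, 0, 0, 35, 0, 0, 0, 0, 0, 0, 35, 0, 0, 0, 0, 0, 0, 35, 0, 0, -25, 0, 0, 0, 35, 0, 0, -25, 0, 0, 0, 35, 0, 0, 0, 0, 0, 0])

```text
t: 19.95
tool_pos: [0.4487, -0.1446, 0.2571]
orientation: [-0.002, 3.137, -0.004]
force: [0.6, -1.1, -0.3]
opening: 0.0461
gripper_force: 20.0
```

```bash
python3 - <<'E'
from h import *
plan(446.8,2.6,80,90)
c=robot.read_camera("wrist");X,L=held(c,0,0);Z=X[...,2];hs=cv2.cvtColor(c["color"],cv2.COLOR_RGB2HSV)
m=(abs(L[...,1])<25)&(abs(L[...,0])<35)&(L[...,2]<160)&(hs[...,0]>95)&(hs[...,0]<125)&(hs[...,1]>120)
P=L[m];print("lid tool",rect(P/1000),np.linalg.lstsq(np.c_[P[:,:2],np.ones(len(P))],P[:,2],rcond=None)[0])
m=(Z>.0005)&(Z<.014)&(hs[...,2]<110)&(hs[...,0]<20)&(np.hypot(X[...,0]-.4468,X[...,1]-.0026)<.05);print("pot tray",rect(X[m]))
m=(Z>.010)&(Z<.03)&(np.hypot(X[...,0]-.4508,X[...,1]+.2668)<.045);print("eraser",rect(X[m]))
E
```

```text
t 19.95 grasp now [ 449.5 -144.9   89.8] yang 90.1 q6 -114 open 46.1
 shift in CURRENT axes [  1.7 147.2   9.5]  in TARGET axes [  1.9 147.2   9.8] turn [-0.13  0.29  0.08]
lid tool (array([  1.4,  -3. ,  38.6,  35.6,  33.9, 134.8]), 3302) [2.28306026e-01 8.24759738e-03 1.33985809e+02]
pot tray (array([448.1,   3.1,  75.4,  75.1,  63.9,   5.9]), 2131)
eraser (array([ 451.6, -265.4,   62.3,   17.6,   71.6,   15.2]), 1484)
```

Emit:
drive_tool(moves=[35, 0, 37, 0, 0, 0, 0, 35, 0, 37, 0, 0, 0, 0, 35, 1, 37, 0, 0, 0, 0, 35, 1, 36, 0, 0, 0, 0, 35, 0, 0, 0, 0, 0, 0, 35, 0, 0, 0, 0, 0, 0])

```text
t: 20.6
tool_pos: [0.4445, 0.0036, 0.2525]
orientation: [0.006, -3.14, 0.0]
force: [-0.5, 0.6, -1.0]
opening: 0.046
gripper_force: 20.0
```

```bash
python3 - <<'E'
from h import *
np.set_printoptions(precision=2,suppress=True)
plan(447.4,2.8,40,90)
c=robot.read_camera("wrist");X,L=held(c,0,0);Z=X[...,2];hs=cv2.cvtColor(c["color"],cv2.COLOR_RGB2HSV)
m=(abs(L[...,1])<25)&(abs(L[...,0])<35)&(L[...,2]<160)&(hs[...,0]>95)&(hs[...,0]<125)&(hs[...,1]>120)
P=L[m]
for x in range(-20,24,4):
    q=P[(abs(P[:,0]-x)<2)&(abs(P[:,1])<8)];print(x,len(q),np.percentile(q[:,2],[10,50,90]) if len(q) else "")
cv2.imwrite("pics/w7.png",cv2.resize(c["color"][...,::-1],(640,480)))
E
```

```text
t 20.6 grasp now [444.2   3.6  85.2] yang 90.2 q6 -96 open 46.0
 shift in CURRENT axes [-3.  -0.9 45.2]  in TARGET axes [-2.9 -0.8 45.2] turn [-0.01 -0.11  0.22]
-20 12 [136.93 137.5  137.81]
-16 61 [135.72 136.62 137.26]
-12 0 
-8 0 
-4 0 
0 53 [136.21 136.92 137.41]
4 261 [135.87 136.6  137.33]
8 245 [135.92 136.61 137.4 ]
12 270 [135.86 136.58 137.37]
16 304 [135.74 136.53 137.42]
20 493 [136.92 141.59 148.5 ]
```

View pics/w7.png

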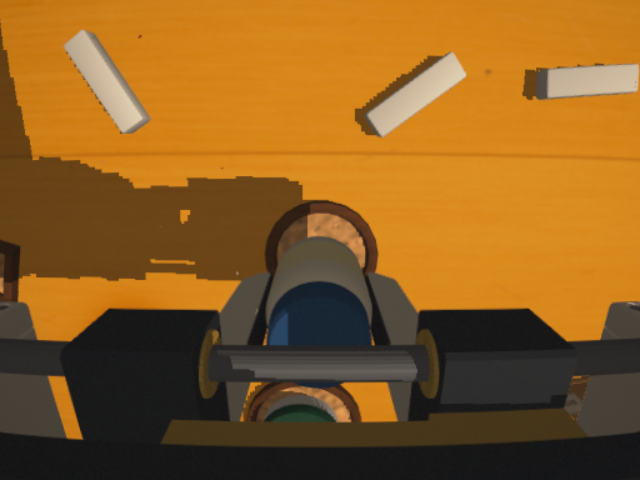

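The pot is upright in the hand at (320,310), above its tray. Lowering it.

Emit:
drive_tool(moves=[35, -3, -1, 20, 0, 0, 0, 35, 0, 0, 14, 0, 0, 0, 35, 0, 0, 5, 0, 0, 0, 35, 0, 0, 0, 0, 0, 0, 35, 0, 0, 0, 0, 0, 0, 35, 0, 0, 0, 0, 0, 0])

```text
t: 21.25
tool_pos: [0.4485, 0.0017, 0.2157]
orientation: [-0.002, 3.14, -0.0]
force: [-0.4, -1.0, -0.7]
opening: 0.0461
gripper_force: 20.0
```

Emit:
drive_tool(moves=[35, 0, 0, 3, 0, 0, 0, 35, 0, 0, 3, 0, 0, 0, 35, 0, 0, 0, 0, 0, 0, 35, 0, 0, 0, 0, 0, 0])

```text
t: 21.65
tool_pos: [0.448, 0.0021, 0.2087]
orientation: [0.002, -3.141, -0.0]
force: [-0.0, 0.0, -0.8]
opening: 0.0466
gripper_force: 20.0
```

Emit:
drive_tool(moves=[70, 0, 0, 0, 0, 0, 0, 70, 0, 0, 0, 0, 0, 0, 70, 0, 0, 0, 0, 0, 0, 70, 0, 0, -30, 0, 0, 0, 70, 0, 0, -45, 0, 0, 0, 70, 0, 0, -45, 0, 0, 0, 70, 0, 0, -30, 0, 0, 0, 70, 0, 0, 0, 0, 0, 0])

```text
t: 22.45
tool_pos: [0.4496, 0.0019, 0.3646]
orientation: [-0.002, 3.132, -0.002]
force: [-0.1, -1.1, -0.8]
opening: 0.0701
gripper_force: 0.0
```

Emit:
drive_tool(moves=[70, 0, 45, 0, 0, 0, 0, 70, 0, 45, 0, 0, 0, 0, 70, 0, 45, 0, 0, 0, 0, 70, 0, 45, 0, 0, 0, 0, 70, 0, 0, 0, 0, 0, 0])

```text
t: 22.95
tool_pos: [0.4469, 0.1863, 0.3578]
orientation: [0.01, -3.14, -0.002]
force: [0.4, -0.8, 0.6]
opening: 0.0703
gripper_force: 0.0
```

```bash
python3 - <<'E'
from h import *
s=robot.read_state();print(s["t"],s["opening"],s["tool_pos"])
for n in("wrist","top"):
    c=robot.read_camera(n);X=cloud(c);Z=X[...,2]
    for k,x,y,lo,hi in[("pot",.447,.003,.06,.085),("tin",.592,-.011,.016,.035),("er",.451,-.266,.0105,.03),("block",.433,.295,.015,.035)]:
        P=X[(Z>lo)&(Z<hi)&(np.hypot(X[...,0]-x,X[...,1]-y)<.045)]
        if len(P)>20:print(n,k,rect(P))
cv2.imwrite("pics/t3.png",cv2.resize(c["color"][...,::-1],(800,600)))
E
```

```text
22.95 0.07028255532637381 [0.44686851 0.18630782 0.35781787]
wrist pot (array([447.7,   1.9,  40.1,  40.2, 121.3,  71.6]), 1371)
wrist block (array([431.5, 295.1,  35.9,  55.9, 122.6,  24.3]), 1549)
top pot (array([446.1,  -1.5,  37.7,  37.6,  89.2,  74.8]), 181)
top tin (array([590.7, -13.9,  60.4,  61.5, 155. ,  26. ]), 369)
top er (array([ 450.6, -266.5,   87.7,   47.3,   72.5,   17.5]), 210)
```

View pics/t3.png

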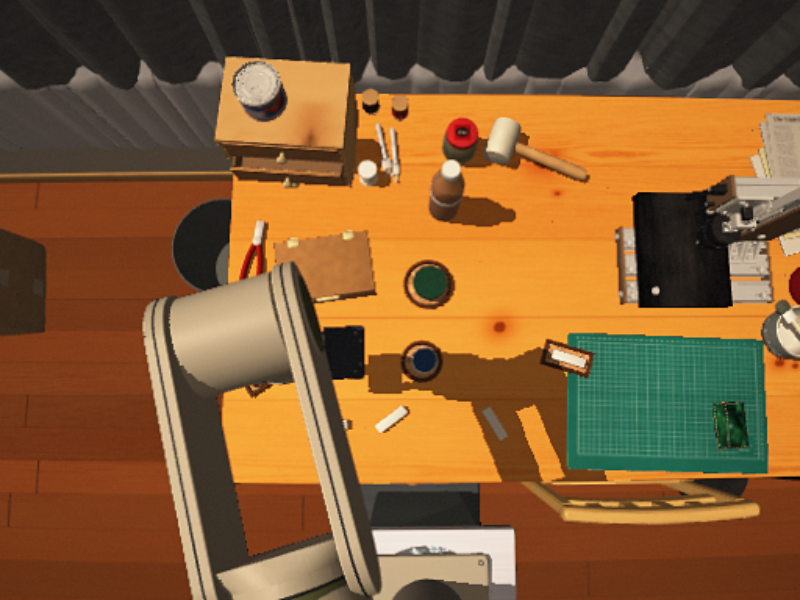

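The tin (431,281), pot (425,360) and eraser (568,357) all sit in their trays. The wrist camera confirms the block in its own. The bottle (447,190) is where it started, and so is the visible end of the pliers (255,250).

```bash
python3 -c "
from plant import robot
print(robot.close_job())"
```

```text
the job is handed in; nothing more can be done
None
```

I put the glue pot, wax tin, sanding block and eraser in their own trays and let go, then handed in the job at about 23 s of robot time; the last camera measurements put all four within about 5 mm of their tray centres, and the bottle and pliers were not disturbed.

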